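# Nip the lapped brass tube in the rack vise, by feel

### The job

Lay the brass square tube lengthwise in the channel of the vise, between the sheet-steel cover and the sliding jaw, and let go of it. Then turn the crank clockwise so that the jaw pushes the tube under the cover until it seats on the stop hidden there, and leave it held snugly between jaw and stop: its lapped ends bruise easily, so stop turning as soon as the crank goes firm and do not force it. Move the jaw only with the crank, and leave the other things on the plate where they are.

Things in the scene. Friction and masses are not known exactly. Their poses are not given: they have to be found in the camera images.
- tube: the workpiece: plain brass square tube, 44 x 44 mm outside, 120 mm long, 3 mm wall, open ends, about 0.5 kg (may differ by a quarter), lying on the surface plate away from the vise. Origin: centre of its underside. Its y axis runs along its length, z up (top 44 mm above the origin). Either end may go first; grip it across its width.
- vise: low grey cast-iron rack vise, bolted down, 310 mm long along its y axis, 130 mm wide. Origin: under the channel's centreline, on the surface plate; z up. Channel floor (bed) at z = 30 mm; rails along its whole length, inner faces at x = -26 and +26 mm, tops at z = 42 mm: a channel 52 mm wide. Cover at the +y end. Pinion housing at x = 54 to 90, y = -140 to -80 mm, 78 mm high, crank on top.
- cover_mouth (a point): middle of the opening of the sheet-steel cover, at bed level, (0, 90, 30) mm in the vise frame. The cover spans the channel from y = 90 to 165 mm, 60 mm wide and 52 mm high inside, top at z = 86 mm, open only towards -y. Under it, unseen, a rigid stop face lies somewhere between y = 125 and 150 mm, set differently each time.
- jaw: the sliding jaw: bright steel block 46 mm wide, 40 mm long in all, 40 mm high, on the bed at the -y end of the channel, toothed rack on its +x side. Origin: bottom middle of its front face (towards +y, the cover). This face starts between y = -80 and -60 mm in the vise frame and can go to +43 mm. It is backed by stiff disc springs, 20 N per mm (4.5 N at the knob per 0.1 rad of crank once seated).
- crank (a joint): turn of the crank (rad), growing clockwise seen from above; drives the jaw to +y, 12 mm per rad (75 mm a turn, rack and pinion, no play). Starts at 0.4 to 2.1, range 0 to 10.7; at 0 the arm points along the vise's +x. Turns freely with about 3 N at the knob (dry friction 0.2 N m, 1 N more per rad/s), which also holds the jaw where it is left, with about 15 N on the tube once the knob is let go.
- crank_axis (a point): point on the crank's vertical axis at knob height, (62, -110, 117) mm in the vise frame. Feel: the tube sliding on the bed adds hardly anything to the 3 N at the knob; once seated it climbs, 1 N for each 5.4 N of jaw force. 7 to 9 N at the knob in all is a snug nip; above 14 N (60 N on the tube) its ends are bruised.
- knob_mid (a point): middle of the crank's upright black knob, a cylinder 24 mm in diameter, 42 mm tall (z = 95 to 137 mm), that spins freely on its own pin, so a gripper can hold it from above and go round without turning. It circles the crank axis at 65 mm radius; the flat crank arm is below it, at z = 85 to 93 mm.
- block123: bystander: polished steel 1-2-3 block with holes, 25 x 76 x 51 mm high; origin under its centre
- vblock: bystander: black V-block, 60 x 75 x 57 mm high; origin under its centre
- surface_gauge: bystander: black surface gauge, base 70 x 90 mm, post 185 mm high; origin under its base
- scriber_holder: bystander: brass plumb-shaped scriber holder, 52 mm in diameter, 120 mm high; origin under its centre
- try_square: bystander: try square lying flat, stock 100 mm, blade 155 mm; origin under the stock's centre
Things that resemble listed ones, but are neither listed nor needed, are in the scene too. What is shaped like the tube but blue or turquoise is not meant.

How it is judged:
By the outcome, as a careful person would: the job done as asked, in the order asked, and still so for the second after the job is handed in, with the robot touching nothing.
It also fails if it takes over 72 s, if anything falls off the work surface, if the arm or the gripper's body presses on something with over 40 N, if the wrist force passes 120 N, or if a joint passes its speed limit or range.

### The arm

A 6-joint arm with a two-finger parallel gripper is mounted at the origin on the work surface. World frame = base frame: x ahead of the robot, y to its left, z up, the work surface at z = 0. Lengths are in m, angles in rad, forces in N, time in s.
With the tool pointing down it reaches from about 0.35 to 0.8 m from the base axis. Payload 7.3 kg.
Tool frame: the origin (TCP) lies midway between the tips of the shut fingers; the grasp point (between the pads) lies 19 mm behind it; z points along the fingers, y is the line along which they close (so a half turn about z gives the same grasp; the last joint's range is limited). The gripper opens to 85 mm and grips with 20 to 120 N. Pads are 22 mm wide; open, the fingers measure 114 mm over their backs; the gripper's body (76 mm by 85 mm) begins 54 mm behind the grasp point. The pads swing forward as they close: fully open they stand 13 mm farther back than shut.
Start: joints at [-1.453, 0.342, 1.524, -0, 1.275, -0.146], TCP at [0.137, -0.507, 0.231] pointing down, gripper open.
Joint ranges: [-2.53, 2.53], [-0.77, 2.02], [0.04, 2.7], [-1, 4.14], [0.28, 2.66], [-3.11, 3.11]. Speed limits (rad/s): [2.57, 2.57, 3.14, 3.14, 3.14, 3.14].

### API

Orientations are given as a rotation vector (axis times angle).
In Python, from plant import bot gives the robot as it stands. The module is installed in compiled form; this text tells all that it offers.
- The arm moves only by the tool drive_tool, never from a script. Its argument "motion" is a list of rows, each a list of 2 entries, a list of its own where there are three numbers: the shift along the tool's x, y, z as a fraction of full scale, then the turn, a rotation vector about the tool's x, y, z as a fraction of full scale. A call has 1 to 20 rows; each row is the pose to reach, as a shift and turn from the pose commanded when the call began, along the tool's axes at that moment; what a row does not reach only later rows make up. Full scale, the value 1, is 30 cm for a shift and 60 degrees for a turn. A row lasts 1/10 s, in which the tool goes at most 50 mm and 8.59 degrees, less where a joint would pass 70% of its speed; a pose out of reach is approached as far as the arm can. A call with a number of a shift or a turn outside -1 to 1 is refused whole. A call with a gripper value outside its range is refused whole. "claw" is the opening, from 0 (shut) to 1 (fully open), set as the call begins (left out, the last holds). The fingers move at their own pace and stop on an object; "force" is the grip in N (left out, the last holds). Time passes only in rows, so rows that repeat a pose let the fingers close. It gives the time, the measured TCP pose, the force, the opening and the grip force at its end, in the units of the state.
- bot.sense(): the state, without advancing time (a new reading comes with each control period).
- bot.read_camera(name): name is "side" or "top" or "wrist"; returns a dict with "frame" (400x640x3 uint8, red, green, blue), "depth" (400x640 float32, m along the optical axis (not along the pixel's ray), 0 where there is no reading), "fov_y" (degrees; the focal length in pixels is half the picture's height over the tangent of half this angle, whatever the lens; pixels are square), "cx", "cy" (the principal point, pixels), "R" (3x3) and "t" (3): a world point X has camera coordinates R X + t. Camera axes: x right, y down, z forward; pixel columns grow to the right and rows downward; lengths in m; the calibration is good to about 2 mm. A picture is of the moment at which its call begins.
- bot.close_job(): hands the job in; it is judged then, once.
Trained networks look in the newest picture that a camera, given by its name, has taken for a name from the list of things; names that differ only in an ending like _2 or _b are one class to them, and where a whole thing is asked for, a point or a joint stands for the part that bears it (a point fixed in the world has none). Each returns a list of dicts, best first, with "score" (0 to 1); they miss things now and then, are a little off and sometimes report something else, mostly with a low value. They report only what shows in the picture. A call takes as long as a camera call. They do not tell look-alikes from the thing itself.
- bot.search_frame(camera, query): "centre" ([column, row] in pixels, amid what is visible of it).
- bot.regions_of(camera, query): "mask" (400x640 bool, what is visible of it) and "centre" ([column, row] in pixels, amid what is visible of it).
The state is a dict: "clock": time; "qpos": joint angles; "qvel": joint speeds; "tau": joint torques, N m; "tool_pos": TCP position; "tcp_rot": TCP orientation; "ft_force": force on the tool from outside, world axes, zero at the start; "wrist_torque": the same for the moment, N m; "gripper_width": finger opening in m; "finger_force": force on a finger pad.
Only numpy, scipy, OpenCV 4.12 (cv2) and the standard library are available. Lean on these libraries where they do the work, as an engineer would, in place of code of your own. Each camera call takes 0.05 s, during which the arm holds its last target. There are 200 camera calls.

## Working session

There is one attempt and no reset: what is moved stays moved. The work goes in short steps, Python scripts to look and compute and a tool call to move; the robot and the scene stay as the last step left them, time stands still between calls to the robot, and variables do not carry over. Pictures are saved under pics/ and viewed, at most 10 in all, crops included, and the job is handed in when it is done.

Besides the shell and the picture viewer there is one more tool, called after "Call:" by a JSON object that holds its "method" and its "body". drive_tool: Moves the arm, as the interface text tells. Its arguments: {"type":"object","properties":{"motion":{"type":"array"},"claw":{"type":"number"},"force":{"type":"number"}},"required":["motion"]}

```bash
mkdir -p pics; cat > h.py <<'E'
import numpy as np, cv2
from scipy.spatial.transform import Rotation as Ro
from plant import bot
def cam(n,save=None):
    c=bot.read_camera(n); c['f']=200/np.tan(np.radians(c['fov_y'])/2)
    c['R']=np.array(c['R']);c['t']=np.array(c['t'])
    if save: cv2.imwrite('pics/'+save,c['frame'][:,:,::-1])
    return c
def cloud(c):
    v,u=np.mgrid[0:400,0:640]; d=c['depth']
    P=np.stack([(u-c['cx'])/c['f']*d,(v-c['cy'])/c['f']*d,d],-1)
    W=(P-c['t'])@c['R']; W[d<=0]=np.nan
    return W
def proj(c,X):
    q=np.atleast_2d(X)@c['R'].T+c['t']; return q[:,:2]/q[:,2:]*c['f']+[c['cx'],c['cy']]
E
python3 - <<'E'
from h import *
s=bot.sense(); print(s)
for n in ['top','side']:
    c=cam(n,n+'0.png'); W=cloud(c)
    for q in ['tube','vise','jaw','crank','knob_mid','cover_mouth','block123','vblock','surface_gauge','scriber_holder','try_square']:
        for r in bot.regions_of(n,q)[:4]:
            m=r['mask']; P=W[m]; P=P[~np.isnan(P[:,0])]
            print(n,q,round(r['score'],2),np.round(r['centre']),m.sum(),np.round(np.median(P,0),3) if len(P) else '', np.round(np.percentile(P[:,2],98),3) if len(P) else '')
E
```

```text
{'clock': 0.0, 'qpos': array([-1.45299818e+00,  3.42732942e-01,  1.52503180e+00, -2.32154861e-05,
        1.27538998e+00, -1.45987550e-01]), 'qvel': array([-0.00147636, -0.00142596,  0.00042126, -0.00127939, -0.00166939,
       -0.00097626]), 'tau': array([ 4.99702219e-04, -4.33674324e+01, -2.46006793e+01, -1.57031682e-04,
        7.78641785e-03, -1.59358120e-05]), 'tool_pos': array([ 0.13685983, -0.5064273 ,  0.23061549]), 'tcp_rot': array([-3.11275704e+00, -4.12958417e-01,  2.92303020e-07]), 'ft_force': array([ 0.12520807, -0.33895546,  0.29264398]), 'wrist_torque': array([ 0.02372659, -0.00403088, -0.00395371]), 'finger_force': 0.0, 'gripper_width': 0.08511751892727196}
top tube 0.85 [223. 267.] 589 [0.315 0.319 0.043] 0.052
top tube 0.67 [236. 182.] 510 [0.619 0.278 0.043] 0.052
top vise 0.8 [325. 221.] 4005 [ 0.487 -0.016  0.034] 0.095
top jaw 0.6 [350. 222.] 56 [ 0.477 -0.096  0.07 ] 0.079
top jaw 0.38 [303. 129.] 518 [0.805 0.062 0.012] 0.031
top crank 0.46 [375. 210.] 134 [ 0.527 -0.178  0.095] 0.136
top cover_mouth 0.88 [325. 222.] 4028 [ 0.487 -0.016  0.034] 0.096
top block
[... 587 characters left out ...]
0.616 0.296 0.041] 0.046
side tube 0.61 [254. 249.] 831 [0.676 0.134 0.039] 0.046
side vise 0.85 [334. 235.] 4281 [0.48  0.006 0.034] 0.095
side jaw 0.65 [342. 212.] 170 [ 0.472 -0.087  0.053] 0.071
side jaw 0.65 [301. 310.] 824 [0.473 0.303 0.039] 0.058
side crank 0.56 [338. 170.] 49 [ 0.519 -0.191  0.116] 0.132
side knob_mid 0.35 [249. 347.] 605 [0.544 0.442 0.046] 0.053
side cover_mouth 0.6 [330. 237.] 4398 [0.481 0.005 0.033] 0.095
side vblock 0.86 [301. 309.] 825 [0.472 0.303 0.04 ] 0.058
side surface_gauge 0.75 [346. 149.] 492 [ 0.572 -0.468  0.027] 0.161
side scriber_holder 0.59 [377. 165.] 275 [ 0.435 -0.386  0.041] 0.106
side try_square 0.95 [227. 230.] 539 [0.792 0.064 0.01 ] 0.026
```

View pics/top0.png

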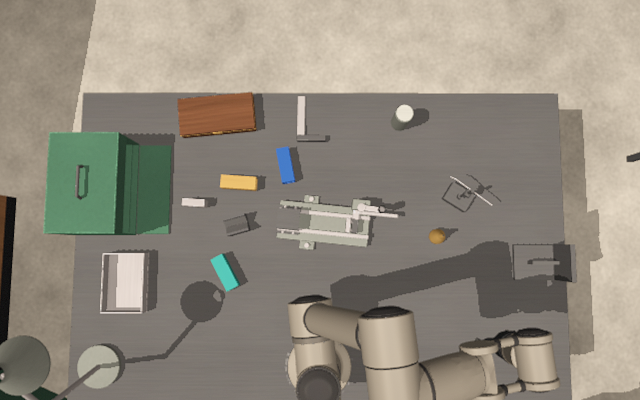

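View pics/side0.png

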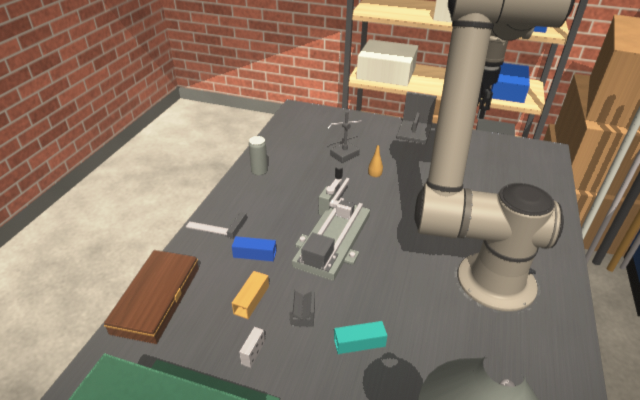

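Top view: tube-like candidates are the brass one at (239,182), the turquoise one at (224,271) and the blue one at (286,165). By the description the brass one at (239,182) is the workpiece, and it's at (247,294) in the side view. The vise is at about (325,222), its cover on the left (+y) and its crank at (375,210). The side view puts the cover at (318,250) and the knob at (338,172). I'll check the tube in a close crop and fit the poses.

```bash
cat >> h.py <<'E'
def rect(P2):
    (c,(w,h),a)=cv2.minAreaRect((np.array(P2)*1000).astype(np.float32))
    if w<h: a+=90; w,h=h,w
    return np.array(c)/1000,w,h,(a+90)%180-90
E
python3 - <<'E'
from h import *
crops=[]
for n,b in [('top',(205,160,275,205)),('side',(220,265,290,325))]:
    c=cam(n); W=cloud(c)
    r=[r for r in bot.regions_of(n,'tube')]
    for x in r:
        P=W[x['mask']]; hsv=cv2.cvtColor(c['frame'],cv2.COLOR_RGB2HSV)[x['mask']]
        t=P[(P[:,2]>.038)&(P[:,2]<.05)]
        if len(t)>20: print(n,np.round(x['centre']),'hue',np.median(hsv[:,0]),rect(t[:,:2]),np.median(t[:,2]),len(t))
    x0,y0,x1,y1=b; crops.append(cv2.resize(c['frame'][y0:y1,x0:x1,::-1],(390,300),interpolation=cv2.INTER_CUBIC))
    for lo,hi in [(.036,.048),(.08,.092)]:
      m=(W[...,2]>lo)&(W[...,2]<hi)&(abs(W[...,0]-.49)<.11)&(abs(W[...,1])<.2)
      print(n,lo,m.sum(),rect(W[m][:,:2]))
cv2.imwrite('pics/tubecrop.png',np.hstack(crops))
E
```

```text
top [285. 165.] hue 108.0 (array([0.68209131, 0.11913457]), 118.66608428955078, 43.69781494140625, 11.057562828063965) 0.04347906293257597 371
top [239. 181.] hue 20.0 (array([0.62118512, 0.28051746]), 120.86369323730469, 44.635982513427734, 86.54461669921875) 0.043896922528998766 381
top [224. 268.] hue 86.0 (array([0.31565359, 0.32064679]), 120.15418243408203, 46.25993347167969, 28.99869155883789) 0.043955402732858154 425
top 0.036 657 (array([ 0.48029535, -0.02311929]), 328.1658020019531, 128.2296142578125, 85.28707885742188)
top 0.08 487 (array([ 0.50575882, -0.02389372]), 339.1115417480469, 82.71269226074219, -83.91867923736572)
side [360. 334.] hue 85.0 (array([0.31360077, 0.32209607]), 121.44908905029297, 49.28090286254883, 28.983713150024414) 0.04275814618297654 814
side [250. 292.] hue 19.0 (array([0.61996881, 0.28158603]), 122.12593078613281, 47.087398529052734, 86.59327697753906) 0.04274677942852603 617
side [254. 248.] hue 111.0 (array([0.68214758, 0.12132291]), 120.75869750976562, 50.870887756347656, 10.285524368286133) 0.042554515058700275 482
side 0.036 581 (array([ 0.50058267, -0.02252087]), 338.72265625, 126.1820297241211, 86.15193939208984)
side 0.08 554 (array([ 0.50047833, -0.0248802 ]), 349.3443603515625, 78.253173828125, -86.50158429145813)
```

View pics/tubecrop.png

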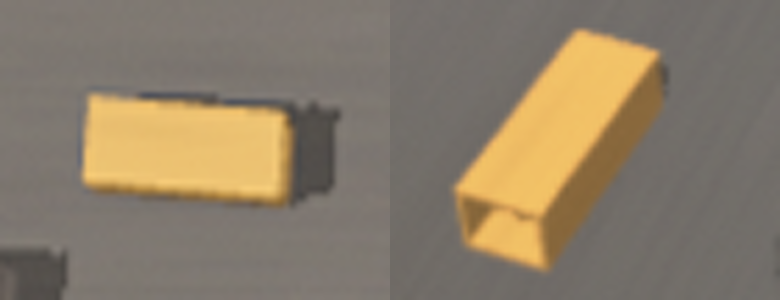

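The crop confirms a yellow-brass, open-ended tube. It's at about (0.621, 0.281), with its length at 86.5° in the world. Next I'll go over the vise for a wrist view.

```bash
cat >> h.py <<'E'
def rel(goal,yaw):
    "fractions for drive_tool to reach goal, tool down, tool x at yaw deg"
    s=bot.sense(); R=Ro.from_rotvec(s['tcp_rot']); a=np.radians(yaw)
    G=Ro.from_matrix(np.array([[np.cos(a),np.sin(a),0],[np.sin(a),-np.cos(a),0],[0,0,-1]]))
    d=R.inv().apply(np.array(goal)-s['tool_pos'])/.3
    w=(R.inv()*G).as_rotvec()/(np.pi/3)
    print('shift',np.round(d,4),'turn',np.round(w,4),'t',round(s['clock'],2),'at',np.round(s['tool_pos'],4))
E
python3 -c "
from h import *
rel([.3,-.28,.35],51); rel([.45,-.04,.42],86.5)"
```

```text
shift [ 0.7219 -0.5882 -0.3957] turn [ 1.00e-04  0.00e+00 -5.98e-01] t 1.4 at [ 0.1369 -0.5069  0.2313]
shift [ 1.4133 -1.2301 -0.6291] turn [ 1.0000e-04  1.0000e-04 -1.1897e+00] t 1.4 at [ 0.1369 -0.5069  0.2313]
```

Call:
{"method": "drive_tool", "body": {"motion": [[[0.72,-0.59,-0.4],[0,0,-0.6]],[[0.72,-0.59,-0.4],[0,0,-0.6]],[[0.72,-0.59,-0.4],[0,0,-0.6]],[[0.72,-0.59,-0.4],[0,0,-0.6]],[[0.72,-0.59,-0.4],[0,0,-0.6]],[[0.72,-0.59,-0.4],[0,0,-0.6]],[[0.72,-0.59,-0.4],[0,0,-0.6]]], "claw": 1, "force": 60}}

```text
clock: 2.1
tool_pos: [0.3019, -0.2767, 0.3542]
tcp_rot: [2.826, 1.361, 0.004]
ft_force: [-0.1, -0.8, -0.1]
gripper_width: 0.0855
finger_force: 0.0
```

```bash
python3 -c "
from h import *
rel([.45,-.04,.42],86.5)"
```

```text
shift [ 0.9247 -0.1047 -0.2199] turn [ 0.0052  0.0016 -0.5846] t 2.1 at [ 0.3019 -0.2767  0.3542]
```

Call:
{"method": "drive_tool", "body": {"motion": [[[0.92,-0.1,-0.22],[0,0,-0.585]],[[0.92,-0.1,-0.22],[0,0,-0.585]],[[0.92,-0.1,-0.22],[0,0,-0.585]],[[0.92,-0.1,-0.22],[0,0,-0.585]],[[0.92,-0.1,-0.22],[0,0,-0.585]],[[0.92,-0.1,-0.22],[0,0,-0.585]],[[0.92,-0.1,-0.22],[0,0,-0.585]],[[0.92,-0.1,-0.22],[0,0,-0.585]]]}}

```text
clock: 2.9
tool_pos: [0.4493, -0.046, 0.4167]
tcp_rot: [-2.292, -2.148, 0.002]
ft_force: [0.3, -0.1, 0.5]
gripper_width: 0.0854
finger_force: 0.0
```

```bash
python3 - <<'E'
from h import *
c=cam('wrist','w1.png'); W=cloud(c)
s=bot.sense(); print(s['tool_pos'],s['tcp_rot']); np.savez('w1.npz',W=W,f=c['frame'])
print('campos',-c['R'].T@c['t'])
for q in ['vise','jaw','crank','knob_mid','tube']:
    for r in bot.regions_of('wrist',q)[:2]:
        P=W[r['mask']]; P=P[~np.isnan(P[:,0])]
        print(q,round(r['score'],2),np.round(r['centre']),len(P),np.round(np.median(P,0),3),np.round(np.nanpercentile(P,[2,98],axis=0),3).tolist())
E
```

```text
[ 0.44895933 -0.04661765  0.41664937] [-2.29335936e+00 -2.14617226e+00  1.93958321e-03]
campos [0.45456137 0.02853869 0.55896245]
vise 0.88 [345. 110.] 22674 [0.488 0.003 0.031] [[0.408, -0.194, 0.011], [0.559, 0.133, 0.094]]
jaw 0.66 [339. 184.] 494 [ 0.472 -0.091  0.069] [[0.451, -0.106, 0.033], [0.494, -0.086, 0.072]]
crank 0.69 [379. 235.] 978 [ 0.525 -0.167  0.094] [[0.511, -0.2, 0.077], [0.541, -0.125, 0.134]]
knob_mid 0.72 [377. 262.] 237 [ 0.52  -0.193  0.12 ] [[0.511, -0.216, 0.066], [0.533, -0.19, 0.136]]
knob_mid 0.21 [343. 114.] 22593 [0.488 0.003 0.031] [[0.409, -0.194, 0.011], [0.558, 0.133, 0.095]]
tube 0.66 [476.  18.] 3184 [0.666 0.115 0.044] [[0.622, 0.09, 0.002], [0.74, 0.133, 0.046]]
```

View pics/w1.png

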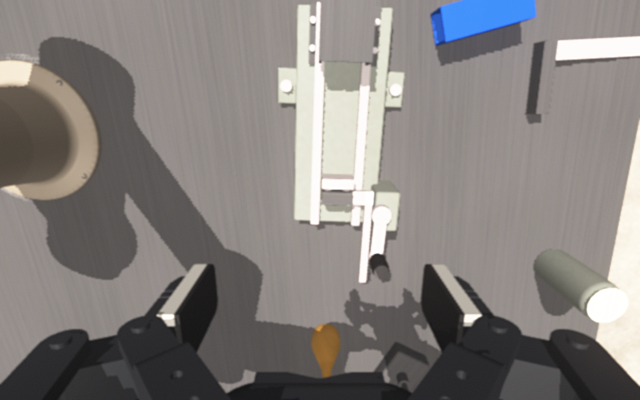

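The wrist view shows the channel running up the picture at about columns 318-365. The jaw is at (339,184), the crank hub at (381,213), the knob at (379,263) and the cover mouth at about (343,85). I'll fit the vise frame from the depth.

```bash
python3 - <<'E'
from h import *
d=np.load('w1.npz'); W=d['W'].reshape(-1,3); W=W[~np.isnan(W[:,0])]
V=W[(W[:,0]>.39)&(W[:,0]<.58)&(W[:,1]>-.24)&(W[:,1]<.17)]
h,e=np.histogram(V[:,2],bins=np.arange(.0,.142,.004)); print(list(zip(np.round(e[:-1]*1e3).astype(int),h)))
# yaw from rail tops: maximise sharpness of x-histogram
def prof(P,a):
    return P[:,0]*np.cos(a)+P[:,1]*np.sin(a)
T=V[(V[:,2]>.039)&(V[:,2]<.045)]
best=max(np.radians(np.arange(-10,10,.1)),key=lambda a:(np.histogram(prof(T,a),bins=np.arange(.3,.7,.002))[0]**2.).sum())
print('yaw',np.degrees(best),len(T))
a=best
for lo,hi in [(.012,.024),(.027,.034),(.039,.045),(.066,.074),(.074,.082),(.083,.089),(.09,.096),(.13,.14)]:
    P=V[(V[:,2]>lo)&(V[:,2]<hi)]
    if len(P)<10: continue
    x=prof(P,a); y=-P[:,0]*np.sin(a)+P[:,1]*np.cos(a)
    hx,ex=np.histogram(x,bins=np.arange(.38,.62,.004))
    print(lo,len(P),'y',np.round(np.percentile(y,[0,1,50,99,100]),4),'z',np.median(P[:,2]),[(round(q*1e3),n) for q,n in zip(ex,hx) if n>3])
E
```

```text
[(np.int64(0), np.int64(2990)), (np.int64(4), np.int64(2)), (np.int64(8), np.int64(634)), (np.int64(12), np.int64(399)), (np.int64(16), np.int64(139)), (np.int64(20), np.int64(84)), (np.int64(24), np.int64(550)), (np.int64(28), np.int64(10222)), (np.int64(32), np.int64(753)), (np.int64(36), np.int64(301)), (np.int64(40), np.int64(2616)), (np.int64(44), np.int64(85)), (np.int64(48), np.int64(89)), (np.int64(52), np.int64(153)), (np.int64(56), np.int64(782)), (np.int64(60), np.int64(81)), (np.int64(64), np.int64(461)), (np.int64(68), np.int64(332)), (np.int64(72), np.int64(103)), (np.int64(76), np.int64(484)), (np.int64(80), np.int64(72)), (np.int64(84), np.int64(3349)), (np.int64(88), np.int64(213)), (np.int64(92), np.int64(459)), (np.int64(96), np.int64(64)), (np.int64(100), np.int64(15)), (np.int64(104), np.int64(20)), (np.int64(108), np.int64(19)), (np.int64(112), np.int64(30)), (np.int64(116), np.int64(19)), (np.int64(120), np.int64(25)), (np.int64(124), np.int64(23)), (np.int64(128), np.int64(37)), (np.int64(132), np.int64(45)), (np.int64(136), np.int64(7))]
yaw -5.50000000000001
[... 2507 characters left out ...]
, np.int64(200)), (484, np.int64(201)), (488, np.int64(204)), (492, np.int64(201)), (496, np.int64(195)), (500, np.int64(205)), (504, np.int64(207)), (508, np.int64(204)), (512, np.int64(116)), (528, np.int64(19)), (532, np.int64(5)), (536, np.int64(4)), (548, np.int64(5))]
0.09 608 y [-0.1521 -0.1466 -0.107  -0.0733 -0.0723] z 0.09298451298264701 [(528, np.int64(70)), (532, np.int64(122)), (536, np.int64(123)), (540, np.int64(120)), (544, np.int64(123)), (548, np.int64(37)), (552, np.int64(10))]
0.13 74 y [-0.1588 -0.157  -0.143  -0.1394 -0.1388] z 0.13366159408997472 [(528, np.int64(22)), (532, np.int64(13)), (536, np.int64(13)), (540, np.int64(8)), (544, np.int64(11)), (548, np.int64(6))]
```

```bash
cat >> h.py <<'E'
A=np.radians(-5.5)   # vise yaw
def vise(x,y,z=0):
    x+=.480; y+=.024
    return np.array([x*np.cos(A)-y*np.sin(A), x*np.sin(A)+y*np.cos(A), z])
E
python3 -c "
from h import *
rel([.6207,.281,.14],86.55);print(vise(0,.012),vise(.062,-.110))"
```

```text
shift [1.1295 0.4975 0.9238] turn [-0.0001  0.0002 -0.0074] t 3.2 at [ 0.4488 -0.0469  0.4172]
[ 0.48124062 -0.0101717   0.        ] [ 0.531262   -0.13755247  0.        ]
```

Call:
{"method": "drive_tool", "body": {"motion": [[[0.16,0.08,0.1],[0,0,-0.01]],[[0.33,0.16,0.2],[0,0,-0.01]],[[0.5,0.25,0.3],[0,0,-0.01]],[[0.66,0.33,0.4],[0,0,-0.01]],[[0.83,0.41,0.5],[0,0,-0.01]],[[1,0.5,0.6],[0,0,-0.01]],[[1,0.5,0.7],[0,0,-0.01]],[[1,0.5,0.7],[0,0,-0.01]],[[1,0.5,0.7],[0,0,-0.01]],[[1,0.5,0.7],[0,0,-0.01]]]}}

```text
clock: 4.2
tool_pos: [0.6185, 0.2431, 0.2056]
tcp_rot: [-2.281, -2.158, 0.005]
ft_force: [0.1, -0.4, 0.2]
gripper_width: 0.0854
finger_force: 0.0
```

```bash
python3 - <<'E'
from h import *
c=cam('wrist'); W=cloud(c)
h=cv2.cvtColor(c['frame'],cv2.COLOR_RGB2HSV)
m=(h[...,0]>12)&(h[...,0]<30)&(h[...,1]>90)&(W[...,2]>.037)&(W[...,2]<.05)&(abs(W[...,0]-.62)<.06)&(abs(W[...,1]-.28)<.1)
print(m.sum(),rect(W[m][:,:2]) if m.sum()>20 else '')
rel([.6207,.281,.016],86.55)
E
```

```text
7221 (array([0.62133337, 0.28034265]), 120.41828918457031, 44.1011962890625, 86.26570892333984)
shift [ 0.1283 -0.0017  0.6389] turn [0.0004 0.0004 0.0038] t 4.25 at [0.619  0.2426 0.2077]
```

Call:
{"method": "drive_tool", "body": {"motion": [[[0.127,0,0.1],[0,0,0.003]],[[0.127,0,0.22],[0,0,0.003]],[[0.127,0,0.34],[0,0,0.003]],[[0.127,0,0.46],[0,0,0.003]],[[0.127,0,0.54],[0,0,0.003]],[[0.127,0,0.6],[0,0,0.003]],[[0.127,0,0.638],[0,0,0.003]],[[0.127,0,0.638],[0,0,0.003]],[[0.127,0,0.638],[0,0,0.003]]]}}

```text
clock: 5.15
tool_pos: [0.622, 0.2812, 0.0179]
tcp_rot: [2.286, 2.153, 0.004]
ft_force: [0.3, 1.1, -0.3]
gripper_width: 0.0854
finger_force: 0.0
```

Call:
{"method": "drive_tool", "body": {"motion": [[[0,0,0],[0,0,0]],[[0,0,0],[0,0,0]],[[0,0,0],[0,0,0]],[[0,0,0],[0,0,0]],[[0,0,0],[0,0,0]],[[0,0,0],[0,0,0]],[[0,0,0],[0,0,0]],[[0,0,0],[0,0,0]]], "claw": 0.3, "force": 60}}

```text
clock: 5.95
tool_pos: [0.6216, 0.2817, 0.017]
tcp_rot: [2.285, 2.155, 0.003]
ft_force: [1.3, -0.2, 6.1]
gripper_width: 0.0431
finger_force: 64.3
```

Call:
{"method": "drive_tool", "body": {"motion": [[[0,0,-0.05],[0,0,0]],[[0,0,-0.12],[0,0,0]],[[0,0,-0.2],[0,0,0]],[[0,0,-0.3],[0,0,0]],[[0,0,-0.4],[0,0,0]],[[0,0,-0.45],[0,0,0]],[[0,0,-0.45],[0,0,0]]]}}

```text
clock: 6.65
tool_pos: [0.6215, 0.2819, 0.1535]
tcp_rot: [2.284, 2.154, 0.005]
ft_force: [0.3, 0.4, -6.5]
gripper_width: 0.0432
finger_force: 63.2
```

```bash
python3 - <<'E'
from h import *
rel([*vise(0,.0135)[:2],.15],84.5); print(bot.sense()['ft_force'])
E
```

```text
shift [-0.9942 -0.4094  0.0089] turn [ 0.0031 -0.0013  0.0357] t 6.65 at [0.6215 0.2819 0.1535]
[ 0.30778559  0.41038825 -6.5176904 ]
```

Call:
{"method": "drive_tool", "body": {"motion": [[[-0.06,-0.025,0],[0,0,0.01]],[[-0.16,-0.065,0],[0,0,0.02]],[[-0.28,-0.115,0],[0,0,0.035]],[[-0.4,-0.165,0],[0,0,0.035]],[[-0.52,-0.215,0],[0,0,0.035]],[[-0.64,-0.265,0],[0,0,0.035]],[[-0.76,-0.315,0],[0,0,0.035]],[[-0.86,-0.355,0],[0,0,0.035]],[[-0.94,-0.385,0],[0,0,0.035]],[[-0.98,-0.4,0],[0,0,0.035]],[[-0.994,-0.41,0],[0,0,0.035]],[[-0.994,-0.41,0],[0,0,0.035]],[[-0.994,-0.41,0],[0,0,0.035]]]}}

```text
clock: 7.95
tool_pos: [0.4807, -0.0082, 0.1506]
tcp_rot: [-2.324, -2.113, -0.0]
ft_force: [0.0, -0.2, -7.2]
gripper_width: 0.0428
finger_force: 63.1
```

```bash
python3 - <<'E'
from h import *
rel([*vise(0,.0135)[:2],.0475],84.5)
c=cam('wrist','w2.png'); W=cloud(c)
h=cv2.cvtColor(c['frame'],cv2.COLOR_RGB2HSV)
m=(h[...,0]>12)&(h[...,0]<30)&(h[...,1]>90)&(W[...,2]>.15)&(W[...,2]<.2)&(W[...,1]>-.1)&(W[...,1]<.1)
if m.sum()>20: print(m.sum(),rect(W[m][:,:2]))
# rails + cover seen
M=(W[...,2]>.039)&(W[...,2]<.045)&(abs(W[...,0]-.48)<.06)&(W[...,1]>-.15)&(W[...,1]<.2)
P=W[M]; x=P[:,0]*np.cos(A)+P[:,1]*np.sin(A); hx,ex=np.histogram(x,bins=np.arange(.42,.54,.004)); print([(round(q*1e3),n) for q,n in zip(ex,hx) if n>3])
c=cam('side'); W=cloud(c); h=cv2.cvtColor(c['frame'],cv2.COLOR_RGB2HSV)
m=(h[...,0]>12)&(h[...,0]<30)&(h[...,1]>90)&(W[...,2]>.13)&(abs(W[...,0]-.48)<.06)&(abs(W[...,1])<.1)
P=W[m]; x=P[:,0]*np.cos(A)+P[:,1]*np.sin(A); y=-P[:,0]*np.sin(A)+P[:,1]*np.cos(A)
print(len(P),np.percentile(x,[1,99]),np.percentile(y,[1,99]),np.percentile(P[:,2],[1,99]))
E
```

```text
shift [-0.0016  0.0025  0.3438] turn [-0.0002 -0.0003  0.0012] t 7.95 at [ 0.4807 -0.0082  0.1506]
27811 (array([0.48299634, 0.00343681]), 94.15869903564453, 51.03651428222656, 84.1893539428711)
[(436, np.int64(8)), (440, np.int64(104)), (444, np.int64(225)), (448, np.int64(222)), (452, np.int64(144)), (504, np.int64(112)), (508, np.int64(228)), (512, np.int64(221)), (516, np.int64(138)), (520, np.int64(5)), (524, np.int64(5))]
593 [0.4555847  0.50152571] [-0.01736498  0.09993635] [0.131794   0.20514664]
```

View pics/w2.png

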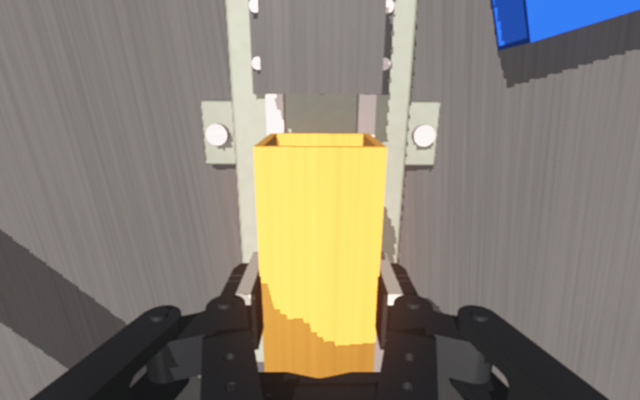

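The tube is over the channel, square to it and centred. The mouth edge is at row 93, the tube end at row 135, and the rails at columns 240 and 400. Lowering now.

Call:
{"method": "drive_tool", "body": {"motion": [[[0,0.002,0.05],[0,0,0]],[[0,0.002,0.11],[0,0,0]],[[0,0.002,0.17],[0,0,0]],[[0,0.002,0.22],[0,0,0]],[[0,0.002,0.26],[0,0,0]],[[0,0.002,0.29],[0,0,0]],[[0,0.002,0.315],[0,0,0]],[[0,0.002,0.33],[0,0,0]],[[0,0.002,0.338],[0,0,0]],[[0,0.002,0.342],[0,0,0]],[[0,0.002,0.342],[0,0,0]]]}}

```text
clock: 9.15
tool_pos: [0.4813, -0.0091, 0.0485]
tcp_rot: [2.325, 2.113, 0.0]
ft_force: [0.3, 0.2, -6.2]
gripper_width: 0.043
finger_force: 63.2
```

Force is still the free-hang value, so the tube is about 1 mm above the bed. I'll go slightly lower and release.

Call:
{"method": "drive_tool", "body": {"motion": [[[0,0,0.003],[0,0,0]],[[0,0,0.005],[0,0,0]],[[0,0,0.005],[0,0,0]]]}}

```text
clock: 9.45
tool_pos: [0.4813, -0.0091, 0.0469]
tcp_rot: [2.325, 2.113, 0.0]
ft_force: [0.5, -0.3, -5.1]
gripper_width: 0.0429
finger_force: 63.1
```

Call:
{"method": "drive_tool", "body": {"motion": [[[0,0,0],[0,0,0]],[[0,0,0],[0,0,0]],[[0,0,0],[0,0,0]],[[0,0,0],[0,0,0]],[[0,0,-0.05],[0,0,0]],[[0,0,-0.15],[0,0,0]],[[0,0,-0.28],[0,0,0]],[[0,0,-0.42],[0,0,0]],[[0,0,-0.5],[0,0,0]],[[0,0,-0.5],[0,0,0]]], "claw": 0.85}}

```text
clock: 10.45
tool_pos: [0.4831, -0.0093, 0.2005]
tcp_rot: [2.32, 2.109, 0.008]
ft_force: [0.4, -0.3, 0.0]
gripper_width: 0.0726
finger_force: 0.0
```

```bash
python3 - <<'E'
from h import *
c=cam('wrist'); W=cloud(c); h=cv2.cvtColor(c['frame'],cv2.COLOR_RGB2HSV)
m=(h[...,0]>12)&(h[...,0]<30)&(h[...,1]>90)&(W[...,2]>.068)&(W[...,2]<.08)&(abs(W[...,0]-.48)<.06)&(W[...,1]>-.1)&(W[...,1]<.1)
P=W[m]; x=P[:,0]*np.cos(A)+P[:,1]*np.sin(A)-.48; y=-P[:,0]*np.sin(A)+P[:,1]*np.cos(A)-.024
print(m.sum(),rect(P[:,:2]),np.percentile(x,[1,99]),np.percentile(y,[1,99]),np.median(P[:,2]))
c=cam('top'); W=cloud(c)
K=W[(W[...,2]>.098)&(W[...,2]<.14)&(abs(W[...,0]-.53)<.11)&(abs(W[...,1]+.14)<.1)]
print('top knob pts',len(K), np.round(np.median(K,0),4) if len(K) else '')
d=np.load('w1.npz')['W'].reshape(-1,3)
K=d[(d[:,2]>.100)&(d[:,2]<.14)&(abs(d[:,0]-.53)<.11)&(abs(d[:,1]+.16)<.1)]
T=K[K[:,2]>.1325]; print(len(K),len(T),rect(T[:,:2]),T.mean(0))
ax=vise(.062,-.11); print('axis',ax)
# circle fit radius fixed .012 to side points seen from +y camera
from scipy.optimize import least_squares
S=K[K[:,2]<.13]
f=least_squares(lambda p:np.hypot(S[:,0]-p[0],S[:,1]-p[1])-.012,[.525,-.205],loss='soft_l1',f_scale=.001); print('knob',f.x,np.hypot(*(f.x-ax[:2])),len(S))
rel([.52,-.2,.2],84.5)
E
```

```text
8060 (array([ 0.48105927, -0.01045964]), 120.57740020751953, 44.06376647949219, 84.19277954101562) [-0.02169463  0.02138938] [-0.04700439  0.0708856 ] 0.07361463951082854
top knob pts 52 [ 0.5245 -0.1824  0.102 ]
240 44 (array([ 0.52099365, -0.19897305]), 21.685829162597656, 14.392632484436035, 20.88454818725586) [ 0.52085656 -0.19599063  0.13471511]
axis [ 0.531262   -0.13755247  0.        ]
knob [ 0.52234703 -0.20256822] 0.06562411005547245 166
shift [-0.6214  0.1901 -0.0106] turn [0.0006 0.0001 0.0006] t 10.55 at [ 0.481  -0.009   0.1968]
```

The tube lies flat and straight in the channel, spanning vise y from −49 to 71 mm. The knob is at (0.522, −0.2025). Next I'll grip it.

Call:
{"method": "drive_tool", "body": {"motion": [[[-0.1,0.03,0],[0,0,0]],[[-0.25,0.08,0],[0,0,0]],[[-0.4,0.13,0],[0,0,0]],[[-0.52,0.17,0],[0,0,0]],[[-0.6,0.19,0],[0,0,0]],[[-0.629,0.199,0],[0,0,0]],[[-0.629,0.199,0.03],[0,0,0]],[[-0.629,0.199,0.1],[0,0,0]],[[-0.629,0.199,0.18],[0,0,0]],[[-0.629,0.199,0.25],[0,0,0]],[[-0.629,0.199,0.3],[0,0,0]],[[-0.629,0.199,0.319],[0,0,0]],[[-0.629,0.199,0.319],[0,0,0]]]}}

```text
clock: 11.85
tool_pos: [0.5218, -0.2009, 0.0999]
tcp_rot: [-2.321, -2.113, 0.001]
ft_force: [-0.5, 0.6, 1.1]
gripper_width: 0.0729
finger_force: 0.0
```

Call:
{"method": "drive_tool", "body": {"motion": [[[0,0,0],[0,0,0]],[[0,0,0],[0,0,0]],[[0,0,0],[0,0,0]],[[0,0,0],[0,0,0]],[[0,0,0],[0,0,0]],[[0,0,0],[0,0,0]],[[0,0,0],[0,0,0]]], "claw": 0.1, "force": 30}}

```text
clock: 12.55
tool_pos: [0.5228, -0.2027, 0.1019]
tcp_rot: [2.324, 2.112, 0.001]
ft_force: [-1.6, 1.3, 5.9]
gripper_width: 0.023
finger_force: 29.3
```

```bash
cat >> h.py <<'E'
AX=np.array([.531262,-.137552])
def th(p):
    d=np.array(p)[:2]-AX; x=d[0]*np.cos(A)+d[1]*np.sin(A); y=-d[0]*np.sin(A)+d[1]*np.cos(A)
    return np.arctan2(-y,x)%(2*np.pi),np.hypot(x,y)
def force():
    s=bot.sense(); t,r=th(s['tool_pos']); F=s['ft_force'][:2]
    u=(s['tool_pos'][:2]-AX)/r; tang=np.array([u[1],-u[0]])   # clockwise
    print('theta %.3f r %.4f Ftan(resist) %.2f Frad(on tool, out) %.2f'%(t,r,-F@tang,F@u),np.round(s['ft_force'],1),'t',s['clock'],'w',s['gripper_width'])
def arc(t0,steps,r=.065,yaw=None):
    "rows fractions for thetas, relative to commanded pose assumed at actual circle point t0"
    s=bot.sense(); R=Ro.from_rotvec(s['tcp_rot'])
    P=lambda t: np.array([*(AX+r*np.array([np.cos(A-t),np.sin(A-t)])),0])
    out=[]
    for t in steps:
        d=R.inv().apply(P(t)-P(t0))/.3; out.append([[round(d[0],3),round(d[1],3),0],[0,0,0]])
    return str(out)
E
python3 -c "
from h import *
force(); t0=th(bot.sense()['tool_pos'])[0]
print(arc(t0,t0+np.array([.01,.03,.06,.1,.14,.18,.22,.26,.3,.34,.38,.4])))"
```

```text
theta 1.604 r 0.0657 Ftan(resist) -1.75 Frad(on tool, out) -1.11 [-1.6  1.3  5.9] t 12.55 w 0.02299764416385765
[[[np.float64(0.0), np.float64(-0.002), 0], [0, 0, 0]], [[np.float64(0.0), np.float64(-0.006), 0], [0, 0, 0]], [[np.float64(0.001), np.float64(-0.013), 0], [0, 0, 0]], [[np.float64(0.002), np.float64(-0.022), 0], [0, 0, 0]], [[np.float64(0.003), np.float64(-0.03), 0], [0, 0, 0]], [[np.float64(0.005), np.float64(-0.039), 0], [0, 0, 0]], [[np.float64(0.007), np.float64(-0.047), 0], [0, 0, 0]], [[np.float64(0.009), np.float64(-0.055), 0], [0, 0, 0]], [[np.float64(0.012), np.float64(-0.064), 0], [0, 0, 0]], [[np.float64(0.015), np.float64(-0.072), 0], [0, 0, 0]], [[np.float64(0.018), np.float64(-0.08), 0], [0, 0, 0]], [[np.float64(0.02), np.float64(-0.084), 0], [0, 0, 0]]]
```

```bash
python3 -c "
import re
from h import *
t0=1.604
print(re.sub(r'np.float64\(([^)]*)\)',r'\1',arc(t0,t0+np.r_[.03,.08,np.arange(.16,1.5,.08),1.46][:20])))"
```

```text
[[[0.0, -0.006, 0], [0, 0, 0]], [[0.001, -0.017, 0], [0, 0, 0]], [[0.004, -0.034, 0], [0, 0, 0]], [[0.008, -0.051, 0], [0, 0, 0]], [[0.013, -0.068, 0], [0, 0, 0]], [[0.02, -0.084, 0], [0, 0, 0]], [[0.028, -0.099, 0], [0, 0, 0]], [[0.037, -0.114, 0], [0, 0, 0]], [[0.047, -0.128, 0], [0, 0, 0]], [[0.059, -0.141, 0], [0, 0, 0]], [[0.071, -0.153, 0], [0, 0, 0]], [[0.084, -0.164, 0], [0, 0, 0]], [[0.098, -0.174, 0], [0, 0, 0]], [[0.113, -0.183, 0], [0, 0, 0]], [[0.129, -0.191, 0], [0, 0, 0]], [[0.145, -0.197, 0], [0, 0, 0]], [[0.161, -0.202, 0], [0, 0, 0]], [[0.178, -0.206, 0], [0, 0, 0]], [[0.196, -0.208, 0], [0, 0, 0]], [[0.2, -0.209, 0], [0, 0, 0]]]
```

Call:
{"method": "drive_tool", "body": {"motion": [[[0.0,-0.006,0],[0,0,0]],[[0.001,-0.017,0],[0,0,0]],[[0.004,-0.034,0],[0,0,0]],[[0.008,-0.051,0],[0,0,0]],[[0.013,-0.068,0],[0,0,0]],[[0.02,-0.084,0],[0,0,0]],[[0.028,-0.099,0],[0,0,0]],[[0.037,-0.114,0],[0,0,0]],[[0.047,-0.128,0],[0,0,0]],[[0.059,-0.141,0],[0,0,0]]]}}

```text
clock: 13.55
tool_pos: [0.4827, -0.1819, 0.1018]
tcp_rot: [2.322, 2.111, 0.0]
ft_force: [3.1, -2.4, 5.0]
gripper_width: 0.023
finger_force: 29.5
```

```bash
python3 -c "
from h import *
force()"
```

```text
theta 2.306 r 0.0658 Ftan(resist) 3.83 Frad(on tool, out) -0.64 [ 3.1 -2.4  5. ] t 13.55 w 0.02299206829864972
```

```bash
cat > a.py <<'E'
import re,sys
from h import *
force()
t0=float(sys.argv[1]); st=float(sys.argv[2]); n=int(sys.argv[3])
v=np.full(n,st); v[:2]=[st*.4,st*.8]
print(round(t0+v.sum(),3),re.sub(r'np.float64\(([^)]*)\)',r'\1',arc(t0,t0+np.cumsum(v))))
E
python3 a.py 2.32 .1 20
```

```text
theta 2.306 r 0.0658 Ftan(resist) 3.83 Frad(on tool, out) -0.64 [ 3.1 -2.4  5. ] t 13.55 w 0.02299206829864972
4.24 [[[0.006, -0.006, 0], [0, 0, 0]], [[0.019, -0.018, 0], [0, 0, 0]], [[0.036, -0.031, 0], [0, 0, 0]], [[0.054, -0.042, 0], [0, 0, 0]], [[0.074, -0.052, 0], [0, 0, 0]], [[0.094, -0.059, 0], [0, 0, 0]], [[0.115, -0.065, 0], [0, 0, 0]], [[0.137, -0.068, 0], [0, 0, 0]], [[0.158, -0.069, 0], [0, 0, 0]], [[0.18, -0.068, 0], [0, 0, 0]], [[0.201, -0.065, 0], [0, 0, 0]], [[0.222, -0.059, 0], [0, 0, 0]], [[0.243, -0.052, 0], [0, 0, 0]], [[0.262, -0.043, 0], [0, 0, 0]], [[0.281, -0.031, 0], [0, 0, 0]], [[0.298, -0.018, 0], [0, 0, 0]], [[0.314, -0.003, 0], [0, 0, 0]], [[0.328, 0.013, 0], [0, 0, 0]], [[0.341, 0.03, 0], [0, 0, 0]], [[0.352, 0.049, 0], [0, 0, 0]]]
```

Call:
{"method": "drive_tool", "body": {"motion": [[[0.006,-0.006,0],[0,0,0]],[[0.019,-0.018,0],[0,0,0]],[[0.036,-0.031,0],[0,0,0]],[[0.054,-0.042,0],[0,0,0]],[[0.074,-0.052,0],[0,0,0]],[[0.094,-0.059,0],[0,0,0]],[[0.115,-0.065,0],[0,0,0]],[[0.137,-0.068,0],[0,0,0]],[[0.158,-0.069,0],[0,0,0]],[[0.18,-0.068,0],[0,0,0]],[[0.201,-0.065,0],[0,0,0]],[[0.222,-0.059,0],[0,0,0]],[[0.243,-0.052,0],[0,0,0]],[[0.262,-0.043,0],[0,0,0]],[[0.281,-0.031,0],[0,0,0]],[[0.298,-0.018,0],[0,0,0]],[[0.314,-0.003,0],[0,0,0]],[[0.328,0.013,0],[0,0,0]],[[0.341,0.03,0],[0,0,0]],[[0.352,0.049,0],[0,0,0]]]}}

```text
clock: 15.55
tool_pos: [0.506, -0.078, 0.1018]
tcp_rot: [2.324, 2.113, -0.003]
ft_force: [-3.1, -3.6, 10.0]
gripper_width: 0.0232
finger_force: 30.0
```

```bash
python3 a.py 4.24 .1 20
```

```text
theta 4.215 r 0.0647 Ftan(resist) 4.27 Frad(on tool, out) -2.13 [-3.1 -3.6 10. ] t 15.55 w 0.02323701247736186
6.16 [[[0.004, 0.008, 0], [0, 0, 0]], [[0.01, 0.024, 0], [0, 0, 0]], [[0.017, 0.044, 0], [0, 0, 0]], [[0.021, 0.066, 0], [0, 0, 0]], [[0.023, 0.087, 0], [0, 0, 0]], [[0.023, 0.109, 0], [0, 0, 0]], [[0.021, 0.13, 0], [0, 0, 0]], [[0.017, 0.152, 0], [0, 0, 0]], [[0.011, 0.172, 0], [0, 0, 0]], [[0.002, 0.192, 0], [0, 0, 0]], [[-0.008, 0.211, 0], [0, 0, 0]], [[-0.02, 0.229, 0], [0, 0, 0]], [[-0.034, 0.246, 0], [0, 0, 0]], [[-0.05, 0.261, 0], [0, 0, 0]], [[-0.067, 0.274, 0], [0, 0, 0]], [[-0.085, 0.286, 0], [0, 0, 0]], [[-0.104, 0.296, 0], [0, 0, 0]], [[-0.124, 0.304, 0], [0, 0, 0]], [[-0.145, 0.31, 0], [0, 0, 0]], [[-0.167, 0.313, 0], [0, 0, 0]]]
```

Call:
{"method": "drive_tool", "body": {"motion": [[[0.004,0.008,0],[0,0,0]],[[0.01,0.024,0],[0,0,0]],[[0.017,0.044,0],[0,0,0]],[[0.021,0.066,0],[0,0,0]],[[0.023,0.087,0],[0,0,0]],[[0.023,0.109,0],[0,0,0]],[[0.021,0.13,0],[0,0,0]],[[0.017,0.152,0],[0,0,0]],[[0.011,0.172,0],[0,0,0]],[[0.002,0.192,0],[0,0,0]],[[-0.008,0.211,0],[0,0,0]],[[-0.02,0.229,0],[0,0,0]],[[-0.034,0.246,0],[0,0,0]],[[-0.05,0.261,0],[0,0,0]],[[-0.067,0.274,0],[0,0,0]],[[-0.085,0.286,0],[0,0,0]],[[-0.104,0.296,0],[0,0,0]],[[-0.124,0.304,0],[0,0,0]],[[-0.145,0.31,0],[0,0,0]],[[-0.167,0.313,0],[0,0,0]]]}}

```text
clock: 17.55
tool_pos: [0.5957, -0.1354, 0.1019]
tcp_rot: [2.325, 2.113, 0.002]
ft_force: [2.0, 5.5, 7.6]
gripper_width: 0.023
finger_force: 29.7
```

```bash
python3 a.py 6.16 .1 12
```

```text
theta 6.154 r 0.0645 Ftan(resist) 5.46 Frad(on tool, out) 2.23 [2.  5.5 7.6] t 17.55 w 0.02303188375449016
7.28 [[[-0.009, 0.001, 0], [0, 0, 0]], [[-0.026, 0.002, 0], [0, 0, 0]], [[-0.048, 0.001, 0], [0, 0, 0]], [[-0.069, -0.003, 0], [0, 0, 0]], [[-0.09, -0.008, 0], [0, 0, 0]], [[-0.11, -0.015, 0], [0, 0, 0]], [[-0.13, -0.025, 0], [0, 0, 0]], [[-0.148, -0.036, 0], [0, 0, 0]], [[-0.166, -0.049, 0], [0, 0, 0]], [[-0.182, -0.064, 0], [0, 0, 0]], [[-0.196, -0.08, 0], [0, 0, 0]], [[-0.208, -0.098, 0], [0, 0, 0]]]
```

Call:
{"method": "drive_tool", "body": {"motion": [[[-0.009,0.001,0],[0,0,0]],[[-0.026,0.002,0],[0,0,0]],[[-0.048,0.001,0],[0,0,0]],[[-0.069,-0.003,0],[0,0,0]],[[-0.09,-0.008,0],[0,0,0]],[[-0.11,-0.015,0],[0,0,0]],[[-0.13,-0.025,0],[0,0,0]],[[-0.148,-0.036,0],[0,0,0]],[[-0.166,-0.049,0],[0,0,0]],[[-0.182,-0.064,0],[0,0,0]],[[-0.196,-0.08,0],[0,0,0]]]}}

```text
clock: 18.65
tool_pos: [0.5667, -0.1924, 0.1019]
tcp_rot: [2.323, 2.111, 0.003]
ft_force: [4.8, 1.5, 5.5]
gripper_width: 0.023
finger_force: 29.6
```

```bash
python3 a.py 7.18 .03 4;python3 a.py 7.27 .03 4
```

```text
theta 0.902 r 0.0653 Ftan(resist) 4.80 Frad(on tool, out) 1.33 [4.8 1.5 5.5] t 18.65 w 0.023037617340705297
7.276 [[[-0.002, -0.002, 0], [0, 0, 0]], [[-0.005, -0.006, 0], [0, 0, 0]], [[-0.009, -0.011, 0], [0, 0, 0]], [[-0.012, -0.017, 0], [0, 0, 0]]]
theta 0.902 r 0.0653 Ftan(resist) 4.80 Frad(on tool, out) 1.33 [4.8 1.5 5.5] t 18.65 w 0.023037617340705297
7.366 [[[-0.001, -0.002, 0], [0, 0, 0]], [[-0.004, -0.007, 0], [0, 0, 0]], [[-0.007, -0.012, 0], [0, 0, 0]], [[-0.011, -0.018, 0], [0, 0, 0]]]
```

```bash
python3 - <<'E'
import numpy as np
k=.065/.3
for i in range(17):
    t0=7.18+.14*i; o=[]
    for t in t0+np.array([.03,.07,.11,.14]):
        o.append([[round(float(-k*(np.sin(t)-np.sin(t0))),4),round(float(k*(np.cos(t)-np.cos(t0))),4),0],[0,0,0]])
    print(round(t0+.14,2),o)
E
```

```text
7.32 [[[-0.004, -0.0051, 0], [0, 0, 0]], [[-0.009, -0.0122, 0], [0, 0, 0]], [[-0.0138, -0.0194, 0], [0, 0, 0]], [[-0.0172, -0.0249, 0], [0, 0, 0]]]
7.46 [[[-0.0032, -0.0056, 0], [0, 0, 0]], [[-0.0073, -0.0133, 0], [0, 0, 0]], [[-0.011, -0.0211, 0], [0, 0, 0]], [[-0.0136, -0.0271, 0], [0, 0, 0]]]
7.6 [[[-0.0024, -0.006, 0], [0, 0, 0]], [[-0.0053, -0.0142, 0], [0, 0, 0]], [[-0.0079, -0.0225, 0], [0, 0, 0]], [[-0.0096, -0.0287, 0], [0, 0, 0]]]
7.74 [[[-0.0015, -0.0063, 0], [0, 0, 0]], [[-0.0033, -0.0148, 0], [0, 0, 0]], [[-0.0047, -0.0234, 0], [0, 0, 0]], [[-0.0055, -0.0298, 0], [0, 0, 0]]]
7.88 [[[-0.0006, -0.0065, 0], [0, 0, 0]], [[-0.0012, -0.0151, 0], [0, 0, 0]], [[-0.0014, -0.0238, 0], [0, 0, 0]], [[-0.0013, -0.0303, 0], [0, 0, 0]]]
8.02 [[[0.0003, -0.0065, 0], [0, 0, 0]], [[0.0009, -0.0151, 0], [0, 0, 0]], [[0.0019, -0.0237, 0], [0, 0, 0]], [[0.0029, -0.0302, 0], [0, 0, 0]]]
8.16 [[[0.0012, -0.0064, 0], [0, 0, 0]], [[0.003, -0.0149, 0], [0, 0, 0]], [[0.0052, -0.0232, 0], [0, 0, 0]], [[0.0071, -0.0295, 0], [0, 0, 0]]]
8.3 [[[0.0021, -0.0062, 0], [0, 0, 0]], [[0.0051, -0.0143, 0], [
[... 679 characters left out ...]
4, 0], [0, 0, 0]], [[0.0131, -0.0077, 0], [0, 0, 0]], [[0.0208, -0.0116, 0], [0, 0, 0]], [[0.0267, -0.0144, 0], [0, 0, 0]]]
9.14 [[[0.006, -0.0026, 0], [0, 0, 0]], [[0.014, -0.0058, 0], [0, 0, 0]], [[0.0222, -0.0086, 0], [0, 0, 0]], [[0.0284, -0.0105, 0], [0, 0, 0]]]
9.28 [[[0.0063, -0.0017, 0], [0, 0, 0]], [[0.0147, -0.0037, 0], [0, 0, 0]], [[0.0232, -0.0054, 0], [0, 0, 0]], [[0.0296, -0.0065, 0], [0, 0, 0]]]
9.42 [[[0.0064, -0.0008, 0], [0, 0, 0]], [[0.0151, -0.0017, 0], [0, 0, 0]], [[0.0237, -0.0021, 0], [0, 0, 0]], [[0.0302, -0.0023, 0], [0, 0, 0]]]
9.56 [[[0.0065, 0.0001, 0], [0, 0, 0]], [[0.0152, 0.0005, 0], [0, 0, 0]], [[0.0238, 0.0012, 0], [0, 0, 0]], [[0.0302, 0.002, 0], [0, 0, 0]]]
```

Call:
{"method": "drive_tool", "body": {"motion": [[[-0.004,-0.005,0],[0,0,0]],[[-0.009,-0.012,0],[0,0,0]],[[-0.014,-0.019,0],[0,0,0]],[[-0.017,-0.025,0],[0,0,0]]]}}

```text
clock: 19.05
tool_pos: [0.5587, -0.1969, 0.1019]
tcp_rot: [2.323, 2.111, 0.002]
ft_force: [4.5, 0.6, 5.9]
gripper_width: 0.0231
finger_force: 29.5
```

Call:
{"method": "drive_tool", "body": {"motion": [[[-0.003,-0.006,0],[0,0,0]],[[-0.007,-0.013,0],[0,0,0]],[[-0.011,-0.021,0],[0,0,0]],[[-0.014,-0.027,0],[0,0,0]]]}}

```text
clock: 19.45
tool_pos: [0.5502, -0.2002, 0.1019]
tcp_rot: [2.323, 2.111, 0.002]
ft_force: [3.9, 0.9, 4.7]
gripper_width: 0.0229
finger_force: 29.5
```

Call:
{"method": "drive_tool", "body": {"motion": [[[-0.002,-0.006,0],[0,0,0]],[[-0.005,-0.014,0],[0,0,0]],[[-0.008,-0.022,0],[0,0,0]],[[-0.01,-0.029,0],[0,0,0]]]}}

```text
clock: 19.85
tool_pos: [0.5413, -0.2024, 0.1019]
tcp_rot: [2.323, 2.111, 0.002]
ft_force: [3.8, 1.0, 6.6]
gripper_width: 0.023
finger_force: 29.5
```

Call:
{"method": "drive_tool", "body": {"motion": [[[-0.001,-0.006,0],[0,0,0]],[[-0.003,-0.015,0],[0,0,0]],[[-0.005,-0.023,0],[0,0,0]],[[-0.006,-0.03,0],[0,0,0]]]}}

```text
clock: 20.25
tool_pos: [0.5321, -0.2032, 0.1018]
tcp_rot: [2.323, 2.111, 0.002]
ft_force: [4.0, 2.0, 5.4]
gripper_width: 0.0233
finger_force: 29.6
```

Call:
{"method": "drive_tool", "body": {"motion": [[[-0.001,-0.006,0],[0,0,0]],[[-0.001,-0.015,0],[0,0,0]],[[-0.001,-0.024,0],[0,0,0]],[[-0.001,-0.03,0],[0,0,0]]]}}

```text
clock: 20.65
tool_pos: [0.5232, -0.2028, 0.1019]
tcp_rot: [2.323, 2.111, 0.002]
ft_force: [3.6, 1.5, 5.8]
gripper_width: 0.023
finger_force: 29.5
```

Call:
{"method": "drive_tool", "body": {"motion": [[[0,-0.006,0],[0,0,0]],[[0.001,-0.015,0],[0,0,0]],[[0.002,-0.024,0],[0,0,0]],[[0.003,-0.03,0],[0,0,0]]]}}

```text
clock: 21.05
tool_pos: [0.5147, -0.2012, 0.1019]
tcp_rot: [2.323, 2.111, 0.002]
ft_force: [6.5, 0.9, 4.8]
gripper_width: 0.0232
finger_force: 29.5
```

```bash
python3 -c "
from h import *
force()"
```

```text
theta 1.730 r 0.0658 Ftan(resist) 6.04 Frad(on tool, out) -2.49 [6.5 0.9 4.8] t 21.05 w 0.023238544802669178
```

Call:
{"method": "drive_tool", "body": {"motion": [[[0,0,0],[0,0,0]],[[0,0,0],[0,0,0]]]}}

```text
clock: 21.25
tool_pos: [0.5145, -0.2011, 0.1018]
tcp_rot: [2.323, 2.111, 0.002]
ft_force: [4.5, 0.5, 5.8]
gripper_width: 0.0229
finger_force: 29.6
```

```bash
python3 -c "
from h import *
force()"
```

```text
theta 1.733 r 0.0658 Ftan(resist) 4.25 Frad(on tool, out) -1.67 [4.5 0.5 5.8] t 21.25 w 0.022923960014837895
```

Slightly up. I'll take a smaller step to see whether the load really climbs.

Call:
{"method": "drive_tool", "body": {"motion": [[[0.001,-0.006,0],[0,0,0]],[[0.002,-0.01,0],[0,0,0]],[[0.003,-0.013,0],[0,0,0]]]}}

```text
clock: 21.55
tool_pos: [0.5115, -0.2003, 0.1019]
tcp_rot: [2.322, 2.11, 0.003]
ft_force: [7.3, -1.4, 3.1]
gripper_width: 0.0234
finger_force: 29.5
```

```bash
python3 -c "
from h import *
force()"
```

```text
theta 1.781 r 0.0658 Ftan(resist) 7.36 Frad(on tool, out) -0.85 [ 7.3 -1.4  3.1] t 21.55 w 0.02337241120863355
```

Call:
{"method": "drive_tool", "body": {"motion": [[[0,-0.002,0],[0,0,0]],[[0.001,-0.004,0],[0,0,0]],[[0.001,-0.004,0],[0,0,0]]]}}

```text
clock: 21.85
tool_pos: [0.5104, -0.1999, 0.1019]
tcp_rot: [2.322, 2.11, 0.003]
ft_force: [8.5, -1.0, 3.3]
gripper_width: 0.0232
finger_force: 29.5
```

```bash
python3 -c "
from h import *
force()"
```

```text
theta 1.797 r 0.0658 Ftan(resist) 8.36 Frad(on tool, out) -1.71 [ 8.5 -1.   3.3] t 21.85 w 0.023207172907841852
```

8.4 N at the knob is a snug nip. I'll let go, retreat and check.

Call:
{"method": "drive_tool", "body": {"motion": [[[0,0,0],[0,0,0]],[[0,0,0],[0,0,0]],[[0,0,0],[0,0,0]],[[0,0,0],[0,0,0]],[[0,0,-0.05],[0,0,0]],[[0,0,-0.15],[0,0,0]],[[0,0,-0.28],[0,0,0]],[[0,0,-0.42],[0,0,0]],[[-0.1,0,-0.55],[0,0,0]],[[-0.2,0,-0.6],[0,0,0]],[[-0.2,0,-0.6],[0,0,0]],[[-0.2,0,-0.6],[0,0,0]]], "claw": 0.85}}

```text
clock: 23.05
tool_pos: [0.5025, -0.259, 0.2806]
tcp_rot: [-2.326, -2.111, 0.0]
ft_force: [0.3, 0.3, 0.1]
gripper_width: 0.0723
finger_force: 0.0
```

```bash
python3 - <<'E'
from h import *
from scipy.optimize import least_squares
c=cam('wrist','w3.png'); W=cloud(c); h=cv2.cvtColor(c['frame'],cv2.COLOR_RGB2HSV)
x=W[...,0]*np.cos(A)+W[...,1]*np.sin(A)-.48; y=-W[...,0]*np.sin(A)+W[...,1]*np.cos(A)-.024; z=W[...,2]
t=(abs(x)<.026)&(z>.0718)&(z<.08)&(y>-.08)&(y<.1); j=(abs(x)<.026)&(z>.066)&(z<.0718)&(y>-.1)&(y<.1)
print('tube top y',np.percentile(y[t],[1,99]),'x',np.percentile(x[t],[1,99]),t.sum(),'jaw top y',np.percentile(y[j],[1,90]),j.sum())
K=W[(z>.1)&(z<.13)&(abs(x-.062)<.1)&(abs(y+.11)<.1)]
f=least_squares(lambda p:np.hypot(K[:,0]-p[0],K[:,1]-p[1])-.012,[.51,-.203],loss='soft_l1',f_scale=.001); print(len(K),'theta',th(f.x))
s=bot.sense(); print(s['tool_pos'],s['ft_force'],s['clock'])
E
```

```text
Traceback (most recent call last):
IndexError: index -1 is out of bounds for axis 0 with size 0
```

View pics/w3.png

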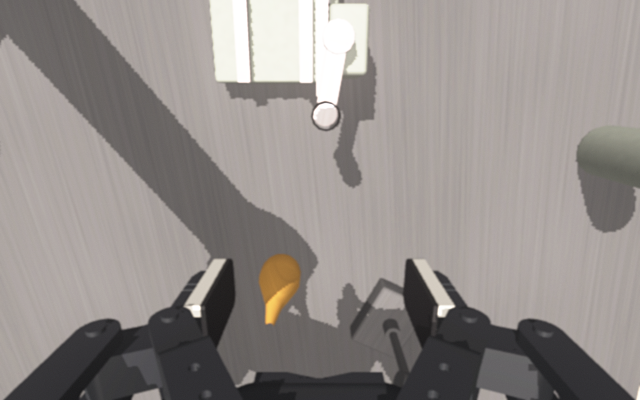

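The crank is free, with the knob at (326,116), but the jaw and tube are out of frame. I'll shift over the channel.

Call:
{"method": "drive_tool", "body": {"motion": [[[0.15,-0.04,-0.1],[0,0,0]],[[0.3,-0.08,-0.15],[0,0,0]],[[0.45,-0.1,-0.2],[0,0,0]],[[0.58,-0.1,-0.2],[0,0,0]],[[0.65,-0.1,-0.2],[0,0,0]],[[0.65,-0.1,-0.2],[0,0,0]]]}}

```text
clock: 23.7
tool_pos: [0.4911, -0.0582, 0.3404]
tcp_rot: [-2.318, -2.118, 0.001]
ft_force: [-0.3, 0.9, 0.4]
gripper_width: 0.0726
finger_force: 0.0
```

```bash
python3 - <<'E'
from h import *
c=cam('wrist','w4.png'); W=cloud(c)
h=cv2.cvtColor(c['frame'],cv2.COLOR_RGB2HSV); br=(h[...,0]>12)&(h[...,0]<32)&(h[...,1]>90)
x=W[...,0]*np.cos(A)+W[...,1]*np.sin(A)-.48; y=-W[...,0]*np.sin(A)+W[...,1]*np.cos(A)-.024; z=W[...,2]
t=br&(abs(x)<.026)&(z>.068)&(z<.08); j=~br&(abs(x)<.02)&(z>.066)&(z<.074)&(y<.06)
for n,m in (('tube',t),('jaw',j)):
    if m.sum(): print(n,m.sum(),'y',np.percentile(y[m],[1,99]),'x',np.percentile(x[m],[1,99]),'z',np.median(z[m]))
E
```

```text
tube 3016 y [0.01129108 0.09000744] x [-0.02156745  0.02132118] z 0.07378006682467819
jaw 733 y [-0.02762269  0.00991849] x [-0.01983162  0.01991824] z 0.06930345529045505
```

View pics/w4.png

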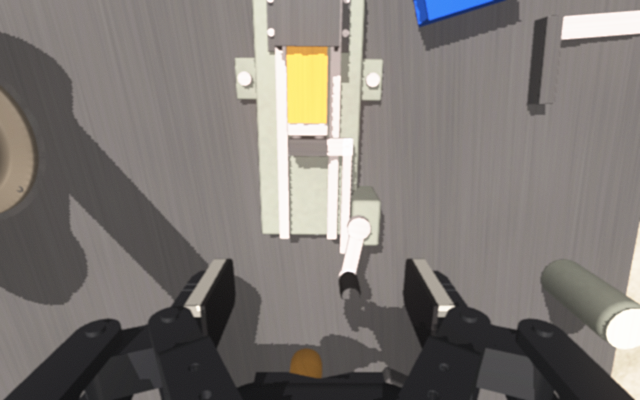

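Tube (307,85) runs straight under the cover. The jaw face is against its rear end at vise y ≈ 10.5 mm, so the front end is at about 131 mm, inside the stop's 125-150 mm range. Handing in.

```bash
python3 -c "
from plant import bot
print(bot.close_job())"
```

```text
the job is handed in; nothing more can be done
None
```

The brass tube is seated on the hidden stop, with its front end at about y = 131 mm, and is held snugly by the jaw; I stopped turning at about 8.4 N at the knob, let go and handed the job in at about 24 s, with no verdict returned.

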